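# Load the desiccator sample tray by cap colour

## Robot

A 6-joint arm with a two-finger parallel gripper is mounted at the origin on the work surface. World frame = base frame: x ahead of the robot, y to its left, z up, the work surface at z = 0. Lengths are in m, angles in rad, forces in N, time in s.
With the tool pointing down it reaches from about 0.375 to 0.9 m from the base axis. Payload 3.1 kg.
Tool frame: the origin (TCP) lies between the finger pads; the fingertips stand manip.finger_overhang ahead of it and the grasp point (between the pads) lies 5 mm behind it (manip.finger_overhang is the distance from the TCP to the fingertips, in m); z points along the fingers, y is the line along which they close (so a half turn about z gives the same grasp; the last joint's range is limited). The gripper opens to 85 mm and grips with 20 to 120 N. Pads are 22 mm wide; open, the fingers measure 114 mm over their backs; the gripper's body (76 mm by 85 mm) begins 54 mm behind the grasp point. The pads swing forward as they close: fully open they stand 13 mm farther back than shut.
Start: joints at [-0.178, 0.527, 1.433, -0, 1.181, -0.178], TCP at [0.625, 0, 0.245] pointing down, gripper open.
Joint ranges: [-3.08, 3.08], [-0.75, 2.2], [0.22, 2.44], [-1.43, 4.57], [0, 2.65], [-2.85, 2.85]. Speed limits (rad/s): [2.79, 2.79, 3.14, 3.14, 3.14, 3.14].

## Interface

Orientations are given as a unit quaternion [x, y, z, w].
In Python, from station import manip gives the robot as it stands.
- The arm moves only by the tool drive_tool, never from a script. Its argument "plan" is a list of rows, each a list of 7 numbers: the shift along the tool's x, y, z in m, then the turn, a rotation vector about the tool's x, y, z in degrees, then the opening, from -1 (shut) to 1 (fully open). In form: [[x, y, z, wx, wy, wz, gripper], ...]. A call has 1 to 10 rows; each row shifts and turns the commanded pose from where the row before left it, along the tool's axes as they then stand; what a row does not reach is not made up. A row lasts 1/10 s, in which the tool goes at most 50 mm and 8.59 degrees, less where a joint would pass 70% of its speed; a pose out of reach is approached as far as the arm can. A call is refused whole if a number of a shift passes 0.05 or a number of a turn 8.59, either way. A call with a gripper value outside its range is refused whole. The fingers move at their own pace and stop on an object; "newtons" is the grip in N (left out, the last holds). Time passes only in rows, so rows that do not move let the fingers close. It gives the time, the measured TCP pose, the force, the opening and the grip force at its end, in the units of the state.
- manip.sense(): the state, without advancing time (a new reading comes with each control period).
- manip.snapshot(name): name is "scene" or "side" or "wrist"; returns a dict with "image" (400x640x3 uint8, red, green, blue), "z_map" (400x640 float32, m along the optical axis (not along the pixel's ray), 0 where there is no reading), "fov_y" (degrees; the focal length in pixels is half the picture's height over the tangent of half this angle, whatever the lens; pixels are square), "cx", "cy" (the principal point, pixels), "extrinsics" (4x4, takes a point from camera to world coordinates); the wrist camera has in their place "mount" (4x4, takes a point from camera to tool coordinates, whose origin is the TCP and whose axes are the flange's). Camera axes: x right, y up, looking along -z (the intrinsics and any distortion apply to the point x, -y, -z); pixel columns grow to the right and rows downward; lengths in m; the calibration is good to about 2 mm. The wrist camera is an equidistant fisheye: a pixel r from the principal point sees the ray r / f radians off the axis. A picture is of the moment at which its call begins: read the wrist's pose just before it.
- manip.sign_off(): hands the job in; it is judged then, once.
The state is a dict: "t": time; "q": joint angles; "qd": joint speeds; "tau": joint torques, N m; "tcp_pos": TCP position; "tool_rot": TCP orientation; "force": force on the tool from outside, world axes, zero at the start; "ft_torque": the same for the moment, N m; "finger_gap": opening from 0.0 (shut) to 1.0 (fully open); "gripper_force": force on a finger pad.
Only numpy, scipy, OpenCV 4.12 (cv2) and the standard library are available. Lean on these libraries where they do the work, as an engineer would, in place of code of your own. Each camera call takes 0.05 s, during which the arm holds its last target. There are 200 camera calls.

## Task

Gather the four fresh sample vials, the ones with plain red, yellow, green and blue caps, into the grey sample tray, standing each one upright in the pocket whose pad has the colour of its cap. Leave the two spent vials, whose caps have a white disc on top, standing where they are. Set every vial down gently and do not drop or tip any of them over.

Things in the scene. Friction and masses are not known exactly. Their poses are not given: they have to be found in the camera images.
- vial_red: sample vial to be loaded: clear glass, white paper label, plain red screw cap whose top is red all over. 62 mm tall; glass 27 mm in diameter, the cap 30 mm in diameter from 46 to 62 mm height (grip it by the cap). Loose, about 40 g, stands upright on the bench. Origin: centre of its underside, z up along its axis; its yaw means nothing.
- vial_yellow: sample vial to be loaded: clear glass, white paper label, plain yellow screw cap whose top is yellow all over. 62 mm tall; glass 27 mm in diameter, the cap 30 mm in diameter from 46 to 62 mm height (grip it by the cap). Loose, about 40 g, stands upright on the bench. Origin: centre of its underside, z up along its axis; its yaw means nothing.
- vial_green: sample vial to be loaded: clear glass, white paper label, plain green screw cap whose top is green all over. 62 mm tall; glass 27 mm in diameter, the cap 30 mm in diameter from 46 to 62 mm height (grip it by the cap). Loose, about 40 g, stands upright on the bench. Origin: centre of its underside, z up along its axis; its yaw means nothing.
- vial_blue: sample vial to be loaded: clear glass, white paper label, plain blue screw cap whose top is blue all over. 62 mm tall; glass 27 mm in diameter, the cap 30 mm in diameter from 46 to 62 mm height (grip it by the cap). Loose, about 40 g, stands upright on the bench. Origin: centre of its underside, z up along its axis; its yaw means nothing.
- spent_red: look-alike that does not belong in the tray: same vial, same sizes and same red cap as vial_red, but with a white disc 19 mm across in the middle of the cap's top (a spent sample). Loose, stands upright on the bench. Origin: centre of its underside, z up.
- spent_blue: look-alike that does not belong in the tray: same vial, same sizes and same blue cap as vial_blue, but with a white disc 19 mm across in the middle of the cap's top (a spent sample). Loose, stands upright on the bench. Origin: centre of its underside, z up.
- pad_red: red pad, 44 x 44 x 4 mm, fixed on the floor of one pocket of the tray. Origin: centre of its underside, 10 mm above the bench, z up; x, y along the tray's sides; the vial stands on its top. Tray: fixed grey block, 160 x 160 mm, 30 mm high; four pockets 48 mm square, 20 mm deep, in two rows of two, 72 mm between centres. Which colour lies in which pocket varies.
- pad_yellow: yellow pad, 44 x 44 x 4 mm, fixed on the floor of one pocket of the tray. Origin: centre of its underside, 10 mm above the bench, z up; x, y along the tray's sides; the vial stands on its top. Tray: fixed grey block, 160 x 160 mm, 30 mm high; four pockets 48 mm square, 20 mm deep, in two rows of two, 72 mm between centres. Which colour lies in which pocket varies.
- pad_green: green pad, 44 x 44 x 4 mm, fixed on the floor of one pocket of the tray. Origin: centre of its underside, 10 mm above the bench, z up; x, y along the tray's sides; the vial stands on its top. Tray: fixed grey block, 160 x 160 mm, 30 mm high; four pockets 48 mm square, 20 mm deep, in two rows of two, 72 mm between centres. Which colour lies in which pocket varies.
- pad_blue: blue pad, 44 x 44 x 4 mm, fixed on the floor of one pocket of the tray. Origin: centre of its underside, 10 mm above the bench, z up; x, y along the tray's sides; the vial stands on its top. Tray: fixed grey block, 160 x 160 mm, 30 mm high; four pockets 48 mm square, 20 mm deep, in two rows of two, 72 mm between centres. Which colour lies in which pocket varies.

How it is judged:
By the outcome, as a careful person would: the job done as asked, in the order asked, and still so for the second after the job is handed in, with the robot touching nothing.
It also fails if it takes over 104 s, if anything falls off the work surface, if the arm or the gripper's body presses on something with over 40 N, if the wrist force passes 120 N, or if a joint passes its speed limit or range.

## Working session

There is one attempt and no reset: what is moved stays moved. The work goes in short steps, Python scripts to look and compute and a tool call to move; the robot and the scene stay as the last step left them, time stands still between calls to the robot, and variables do not carry over. Pictures are saved under pics/ and viewed, at most 14 in all, crops included, and the job is handed in when it is done.

Besides the shell and the picture viewer there is one more tool, called as name(argument=value, ...), one argument or row to a line, values as JSON. drive_tool: Moves the arm, as the interface text tells. Its arguments: {"type":"object","properties":{"plan":{"type":"array"},"newtons":{"type":"number"}},"required":["plan"]}

```bash
ls; mkdir -p pics; python3 - <<'E'
from station import manip
import cv2, numpy as np
print(manip.finger_overhang); s=manip.sense(); print(s)
for n in ("scene","side","wrist"):
    d=manip.snapshot(n); np.save(f"pics/{n}0.npy",d,allow_pickle=True)
    cv2.imwrite(f"pics/{n}0.png",d["image"][:,:,::-1])
    print(n,{k:v for k,v in d.items() if k not in("image","z_map")})
E
```

```text
pics
0.014
{'t': 0.0, 'q': array([-1.78563415e-01,  5.28452569e-01,  1.43390261e+00, -9.17919269e-06,
        1.18141879e+00, -1.78486694e-01]), 'qd': array([-1.34148937e-03,  9.26786441e-05, -9.34772287e-04, -1.36657805e-04,
        7.72574836e-05,  1.82476235e-04]), 'tau': array([ 2.50220628e-04, -4.42344439e+01, -1.78024775e+01, -2.06930472e-04,
        8.36740597e-03,  2.24214921e-05]), 'tcp_pos': array([6.24308390e-01, 1.12215495e-04, 2.44341856e-01]), 'tool_rot': array([ 7.07132250e-01,  7.07080470e-01, -6.25489806e-04, -8.93483666e-04]), 'force': array([-0.28756505, -0.64668997, -1.14034529]), 'ft_torque': array([-0.01836662, -0.03681174,  0.00067787]), 'gripper_force': 0.0, 'finger_gap': 0.9977219020527536}
scene {'fov_y': 49.57065834876902, 'cx': 316.84820573029543, 'cy': 195.2646439982814, 'extrinsics': array([[ 0.69565361, -0.47899275,  0.53538024,  0.95753929],
       [ 0.71810764,  0.48408837, -0.49997988, -0.37008973],
       [-0.01968461,  0.73227345,  0.68072617,  0.59212505],
       [ 0.        ,  0.        ,  0.        ,  1.        ]])}
side {'fov_y': 54.684405514524656, 'cx': 318.1784132251939, 'cy': 202.82836322853458, 'extrinsics': array([[-0.99897302,  0.03611485, -0.02736092,  0.52534729],
       [-0.04299024, -0.5648047 ,  0.82410405,  0.70974897],
       [ 0.01430882,  0.82443397,  0.56577724,  0.53821275],
       [ 0.        ,  0.        ,  0.        ,  1.        ]])}
wrist {'fov_y': 65.70646984690485, 'cx': 319.53877945981037, 'cy': 198.48758589440894, 'mount': array([[ 7.98872741e-04,  9.61254272e-01,  2.75662088e-01,
         7.04134423e-02],
       [ 9.99999213e-01, -5.01148689e-04, -1.15046939e-03,
         3.65381111e-04],
       [-9.67745918e-04,  2.75662790e-01, -9.61253915e-01,
        -1.28378230e-01],
       [ 0.00000000e+00,  0.00000000e+00,  0.00000000e+00,
         1.00000000e+00]])}
```

View pics/scene0.png

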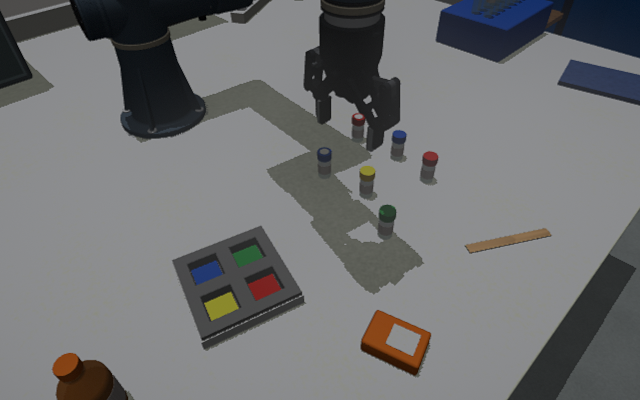

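View pics/side0.png

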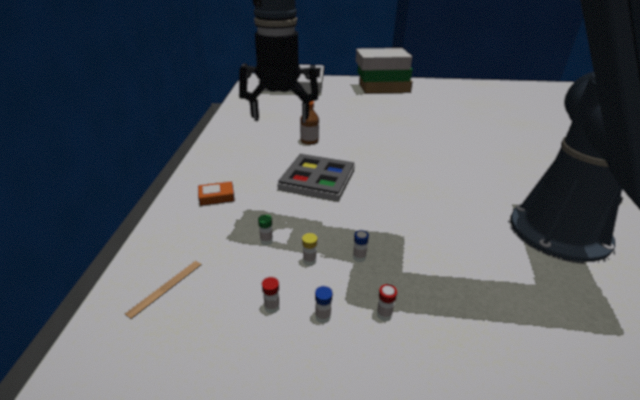

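View pics/wrist0.png

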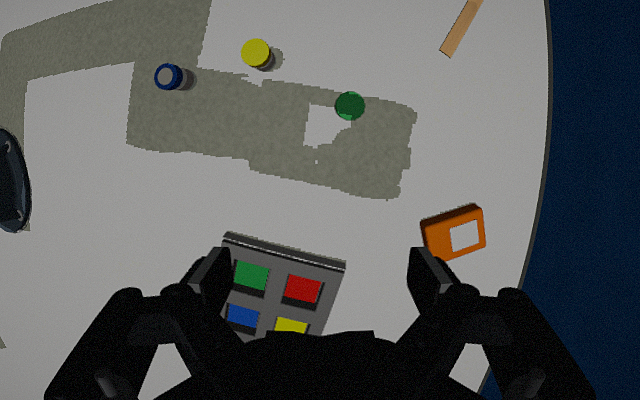

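Scene view: fresh caps are red (430,158), yellow (367,172), green (387,212) and blue (399,136). Spent caps are red (358,118) and blue (324,154). The tray pads are blue (207,271), green (247,254), yellow (220,305) and red (265,287). The side view agrees. The wrist view shows spent blue (170,77), yellow (256,53), green (349,105) and the tray at the bottom. Next I'll measure by triangulation.

```bash
cat > h.py <<'E'
import cv2, numpy as np
from scipy.spatial.transform import Rotation as R
HSV={'red':[((0,130,50),(6,255,255)),((172,130,50),(180,255,255))],'yellow':[((22,130,60),(35,255,255))],
     'green':[((50,100,30),(85,255,255))],'blue':[((108,130,40),(125,255,255))]}
def pose(s):
    T=np.eye(4);T[:3,:3]=R.from_quat(s['tool_rot']).as_matrix();T[:3,3]=s['tcp_pos'];return T
def ext(d,s=None): return d['extrinsics'] if 'extrinsics' in d else pose(s)@d['mount']
def ray(d,E,uv):
    f=200/np.tan(np.radians(d['fov_y']/2)); a=np.array([(uv[0]-d['cx'])/f,(uv[1]-d['cy'])/f])
    if 'mount' in d:
        r=np.hypot(*a); v=np.array([*(a*np.sin(r)/max(r,1e-9)),np.cos(r)])
    else: v=np.array([*a,1.])
    v=E[:3,:3]@(v*[1,-1,-1]); return E[:3,3],v/np.linalg.norm(v)
def onplane(d,E,uv,z):
    o,v=ray(d,E,uv); return o+v*(z-o[2])/v[2]
def meet(rays):
    A=sum(np.eye(3)-np.outer(v,v) for o,v in rays); b=sum((np.eye(3)-np.outer(v,v))@o for o,v in rays)
    p=np.linalg.solve(A,b); return p,[np.linalg.norm(np.cross(p-o,v)) for o,v in rays]
def blobs(img,c,amin=25):
    """(centroid, area, white fraction in filled hull, contour)"""
    h=cv2.cvtColor(img,cv2.COLOR_RGB2HSV); m=sum(cv2.inRange(h,*r) for r in HSV[c]); out=[]
    for k in cv2.findContours(m,cv2.RETR_EXTERNAL,cv2.CHAIN_APPROX_NONE)[0]:
        k=cv2.convexHull(k); M=cv2.moments(k)
        if M['m00']<amin: continue
        f=cv2.drawContours(np.zeros_like(m),[k],-1,255,-1)>0
        out.append(((M['m10']/M['m00'],M['m01']/M['m00']),M['m00'],1-(m[f]>0).mean(),k))
    return out
E
python3 - <<'E'
from h import *
from station import manip
s=manip.sense()
D={n:np.load(f"pics/{n}0.npy",allow_pickle=True).item() for n in("scene","side","wrist")}
for n,d in D.items():
    E=ext(d,s)
    for c in HSV:
        for uv,a,w,k in blobs(d['image'],c):
            p=onplane(d,E,uv,.054); q=onplane(d,E,uv,.014)
            print(n,c,np.round(uv,1),a,round(w,2),'z54',np.round(p[:2],3),'z14',np.round(q[:2],3))
E
```

```text
scene red [263.8 286.5] 486.5 0.06 z54 [ 0.622 -0.17 ] z14 [ 0.597 -0.155]
scene red [430.5 155.8] 85.0 0.04 z54 [0.613 0.266] z14 [0.587 0.314]
scene red [357.9 117.3] 43.5 0.56 z54 [0.415 0.27 ] z14 [0.374 0.317]
scene yellow [220.6 305.6] 558.0 0.06 z54 [ 0.603 -0.235] z14 [ 0.577 -0.225]
scene yellow [367.1 170.5] 102.0 0.05 z54 [0.553 0.143] z14 [0.523 0.181]
scene green [246.8 255.4] 365.0 0.07 z54 [ 0.556 -0.151] z14 [ 0.526 -0.135]
scene blue [206.  272.1] 416.5 0.06 z54 [ 0.538 -0.216] z14 [ 0.507 -0.205]
scene blue [399.  133.8] 69.0 0.07 z54 [0.521 0.283] z14 [0.488 0.332]
scene blue [551.4  27.8] 39.5 0.19 z54 [0.504 1.048] z14 [0.471 1.153]
scene blue [602.   26.9] 2778.0 0.26 z54 [0.611 1.157] z14 [0.585 1.27 ]
scene blue [507.5  12.6] 2662.0 0.24 z54 [0.348 1.072] z14 [0.303 1.179]
side red [387.4 293.2] 236.0 0.49 z54 [0.423 0.261] z14 [0.414 0.224]
side red [269.9 285.8] 201.5 0.03 z54 [0.619 0.256] z14 [0.627 0.218]
side red [299.9 177.1] 62.5 0.09 z54 [ 0.598 -0.104] z14 [ 0.604 -0.171]
side yellow [309.3 240.4] 150.0 0.02 z54 [0.56  0.134] z14 [0.563 0.086]
side y
[... 6071 characters left out ...]
e [572.6  89.1] 65.0 0.61 z54 [0.954 0.128] z14 [0.996 0.135]
wrist blue [582.   80.5] 37.5 0.51 z54 [0.974 0.143] z14 [1.018 0.152]
wrist blue [632.5  69.4] 41.0 0.57 z54 [1.113 0.189] z14 [1.175 0.204]
wrist blue [165.6  75.8] 455.5 0.53 z54 [0.456 0.119] z14 [0.434 0.125]
wrist blue [629.7  52.1] 31.0 0.48 z54 [1.107 0.216] z14 [1.167 0.234]
wrist blue [562.5  41. ] 55.0 0.61 z54 [0.936 0.189] z14 [0.975 0.204]
wrist blue [619.9  42.5] 70.5 0.57 z54 [1.077 0.224] z14 [1.134 0.243]
wrist blue [589.6  32. ] 28.0 0.6 z54 [0.997 0.218] z14 [1.043 0.237]
wrist blue [569.1  26. ] 97.5 0.62 z54 [0.952 0.215] z14 [0.993 0.233]
wrist blue [562.    4.1] 30.0 0.57 z54 [0.942 0.244] z14 [0.981 0.265]
```

drive_tool(
  plan=[
    [-0.02,-0.01,0,0,0,0,1],
    [-0.02,-0.01,0,0,0,0,1],
    [-0.02,-0.01,0,0,0,0,1],
    [-0.02,-0.01,0,0,0,0,1],
    [-0.02,-0.01,0,0,0,0,1],
    [-0.02,-0.01,0,0,0,0,1],
    [-0.02,-0.01,0,0,0,0,1],
    [0,0,0,0,0,0,1],
    [0,0,0,0,0,0,1],
    [0,0,0,0,0,0,1],
  ],
)

```text
t: 1.15
tcp_pos: [0.5552, -0.1393, 0.2452]
tool_rot: [0.707, 0.707, 0.0, -0.0]
force: [0.1, 0.3, -1.4]
finger_gap: 0.999
gripper_force: 0.0
```

```bash
cat > shot.py <<'E'
import sys
from h import *
from station import manip
s=manip.sense(); d=manip.snapshot('wrist'); n=sys.argv[1]
np.save(f'pics/{n}.npy',(d,s),allow_pickle=True); cv2.imwrite(f'pics/{n}.png',d['image'][:,:,::-1])
E=ext(d,s); print(s['t'],s['tcp_pos'],s['tool_rot'])
for c in HSV:
    for uv,a,w,k in blobs(d['image'],c,300):
        if np.hypot(uv[0]-320,uv[1]-200)<230:
            print(c,np.round(uv,1),a,round(w,2),'z62',np.round(onplane(d,E,uv,.062)[:2],4),'z14',np.round(onplane(d,E,uv,.014)[:2],4))
E
python3 shot.py tray1
```

```text
1.15 [ 0.55520387 -0.13927215  0.2452086 ] [ 7.06934182e-01  7.07279299e-01  1.62218295e-04 -1.70662784e-04]
red [357.1 186.1] 1284.5 0.05 z62 [ 0.595  -0.1447] z14 [ 0.6011 -0.1564]
yellow [339.6 240.4] 1015.5 0.06 z62 [ 0.578  -0.2059] z14 [ 0.5815 -0.227 ]
green [299.6 170.2] 1350.0 0.05 z62 [ 0.5354 -0.1281] z14 [ 0.5324 -0.1372]
blue [284.5 226. ] 1059.5 0.09 z62 [ 0.5181 -0.1891] z14 [ 0.5124 -0.2076]
```

View pics/tray1.png

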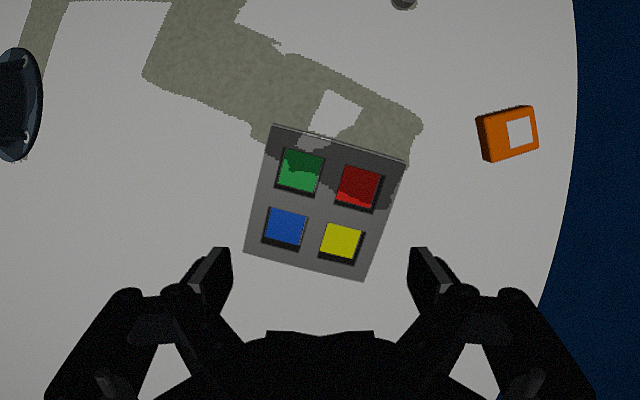

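drive_tool(
  plan=[
    [0.04,0.01,0,0,0,0,1],
    [0.04,0.01,0,0,0,0,1],
    [0.04,0,0,0,0,0,1],
    [0.04,0,0,0,0,0,1],
    [0.04,0,0,0,0,0,1],
    [0.04,0,0,0,0,0,1],
    [0.04,0,0,0,0,0,1],
    [0.04,0,0,0,0,0,1],
    [0,0,0,0,0,0,1],
    [0,0,0,0,0,0,1],
  ],
)

```text
t: 2.2
tcp_pos: [0.5745, 0.1817, 0.2451]
tool_rot: [0.706, 0.708, -0.0, 0.0]
force: [-0.2, -0.5, -0.5]
finger_gap: 1.0
gripper_force: 0.0
```

```bash
sleep 1; python3 shot.py vials1
```

```text
2.2 [0.5745186  0.1816621  0.24511453] [ 7.05817146e-01  7.08394015e-01 -2.51502562e-04  1.14705388e-04]
red [362.3 108.5] 620.5 0.03 z62 [0.6175 0.2562] z14 [0.6241 0.2569]
red [176.7 108.2] 490.5 0.45 z62 [0.4228 0.262 ] z14 [0.3994 0.2635]
yellow [304.8 222.9] 513.0 0.03 z62 [0.5596 0.1353] z14 [0.5573 0.1173]
green [387.3 267.9] 414.5 0.06 z62 [0.6542 0.0793] z14 [0.6665 0.0526]
blue [217.1 234.8] 423.0 0.5 z62 [0.4596 0.1195] z14 [0.4419 0.099 ]
blue [273.   92.7] 620.0 0.03 z62 [0.5285 0.2719] z14 [0.5214 0.275 ]
```

View pics/vials1.png

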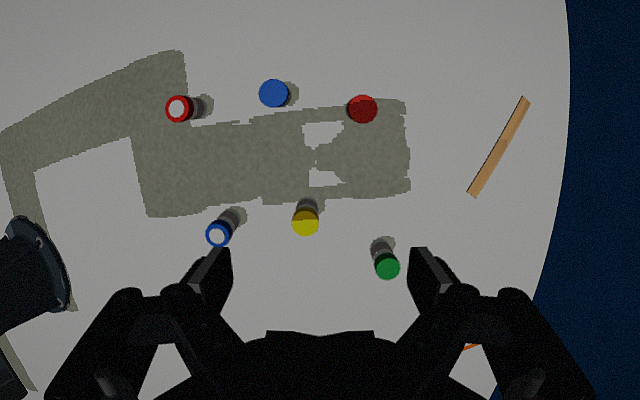

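The tray picture shows pads green (300,170), red (358,187), blue (285,227) and yellow (341,241). The vial picture shows fresh red (362,109), blue (273,93), yellow (305,223) and green (388,268). Spent red is at (178,108) and spent blue at (218,235). I'll triangulate heights across the views.

```bash
cat > tri.py <<'E'
from h import *
V={'w0':(np.load('pics/wrist0.npy',allow_pickle=True).item(),None)}
for n in('tray1','vials1'): V[n]=tuple(np.load(f'pics/{n}.npy',allow_pickle=True))
import h
s0={'tcp_pos':np.array([.62431,.00011,.24434]),'tool_rot':np.array([.707132,.70708,-.000625,-.000893])}
V['w0']=(V['w0'][0],s0)
for n in('scene','side'): V[n]=(np.load(f'pics/{n}0.npy',allow_pickle=True).item(),None)
rough={'red':(.617,.257),'yellow':(.559,.135),'green':(.655,.079),'blue':(.528,.272)}
pads={'red':(.600,-.157),'yellow':(.580,-.227),'green':(.532,-.138),'blue':(.512,-.208)}
for name,P,z in(('vial',rough,.058),('pad',pads,.014)):
  for c,xy in P.items():
    W,F=[],[]
    for n,(d,s) in V.items():
        E=ext(d,s)
        for uv,a,w,k in blobs(d['image'],c):
            if a<5000 and np.hypot(*(onplane(d,E,uv,z)[:2]-xy))<.02: (W if 'mount' in d else F).append(ray(d,E,uv))
    for t,L in(('wrist',W),('fixed',F),('all',W+F)):
        if len(L)>1:
            p,e=meet(L); print(name,c,t,len(L),np.round(p,4),'res mm',np.round(np.array(e)*1e3,1))
E
python3 tri.py
```

```text
vial red fixed 2 [0.6174 0.2604 0.0593] res mm [1. 1.]
vial red all 3 [0.6178 0.2583 0.0592] res mm [2.  1.6 2. ]
vial yellow wrist 2 [0.5593 0.1343 0.0594] res mm [0.1 0.1]
vial yellow fixed 2 [0.5585 0.1382 0.0587] res mm [1.8 1.8]
vial yellow all 4 [0.5591 0.1356 0.0588] res mm [1.2 1.4 2.3 2.8]
vial green wrist 2 [0.6548 0.0776 0.059 ] res mm [0.1 0.1]
vial green all 3 [0.6557 0.077  0.055 ] res mm [0.9 1.4 1. ]
vial blue fixed 2 [0.5272 0.2761 0.0598] res mm [1.7 1.7]
vial blue all 3 [0.5278 0.2741 0.0596] res mm [2.  2.2 2.4]
pad red wrist 2 [ 0.6006 -0.155   0.0202] res mm [0.3 0.3]
pad red fixed 2 [ 0.6025 -0.1578  0.0222] res mm [0.6 0.6]
pad red all 4 [ 0.6012 -0.1559  0.0212] res mm [1.2 1.6 1.6 2.3]
pad yellow wrist 2 [ 0.5811 -0.2274  0.0122] res mm [0.6 0.6]
pad yellow fixed 2 [ 0.5833 -0.2267  0.0226] res mm [0.5 0.5]
pad yellow all 4 [ 0.5818 -0.2245  0.0205] res mm [3.4 0.8 1.8 3.2]
pad green wrist 2 [ 0.533  -0.1359  0.021 ] res mm [0.2 0.2]
pad green fixed 2 [ 0.5327 -0.1383  0.022 ] res mm [0.5 0.5]
pad green all 4 [ 0.5327 -0.1368  0.0216] res mm [1.1 1.1 1.7 0.9]
pad blue wrist 2 [ 0.5135 -0.2051  0.0211] res mm [0.4 0.4]
pad blue fixed 2 [ 0.514  -0.2073  0.0227] res mm [0.5 0.5]
pad blue all 4 [ 0.5136 -0.2058  0.0219] res mm [1.  1.2 1.5 1.3]
```

```bash
cat > zt.py <<'E'
from h import *
def zof(d,E,mask):
    v,u=np.nonzero(mask&(d['z_map']>0)); f=200/np.tan(np.radians(d['fov_y']/2))
    o=[]
    for a,b in zip(u,v):
        c,r=ray(d,E,(a,b)); zz=r@(-E[:3,2]); o.append(c+r*d['z_map'][b,a]/zz)
    return np.array(o)
if __name__=='__main__':
  for n in('tray1','vials1'):
    d,s=np.load(f'pics/{n}.npy',allow_pickle=True); E=ext(d,s)
    for c in HSV:
        for uv,a,w,k in blobs(d['image'],c,300):
            if np.hypot(uv[0]-320,uv[1]-200)<230:
                m=cv2.drawContours(np.zeros((400,640),np.uint8),[k],-1,255,-1)>0
                P=zof(d,E,m); t=np.percentile(P[:,2],80); Q=P[abs(P[:,2]-t)<.004]
                print(n,c,'med z',np.round(np.median(P[:,2]),4),'top',round(t,4),np.round((Q.max(0)+Q.min(0))[:2]/2,4))
E
python3 zt.py
```

```text
tray1 red med z 0.0139 top 0.0146 [ 0.6017 -0.1572]
tray1 yellow med z 0.014 top 0.0147 [ 0.582  -0.2286]
tray1 green med z 0.0138 top 0.0145 [ 0.5324 -0.1379]
tray1 blue med z 0.0138 top 0.0144 [ 0.5123 -0.2077]
vials1 red med z 0.0617 top 0.0623 [0.6175 0.2563]
vials1 red med z 0.0618 top 0.0625 [0.4221 0.2622]
vials1 yellow med z 0.0618 top 0.0624 [0.5597 0.1347]
vials1 green med z 0.0618 top 0.0624 [0.6547 0.0782]
vials1 blue med z 0.062 top 0.0626 [0.4595 0.1192]
vials1 blue med z 0.0617 top 0.0623 [0.5283 0.2723]
```

Heights check out: cap tops at 62 mm and pad tops at 14 mm. First I'll take yellow.

drive_tool(
  plan=[
    [-0.009,-0.003,0.02,0,0,0,0.4],
    [-0.009,-0.003,0.02,0,0,0,0.4],
    [-0.009,-0.003,0.02,0,0,0,0.4],
    [-0.009,-0.003,0.02,0,0,0,0.4],
    [-0.01,-0.003,0.02,0,0,0,0.4],
    [0,0,0.02,0,0,0,0.4],
    [0,0,0.02,0,0,0,0.4],
    [0,0,0,0,0,0,0.4],
    [0,0,0,0,0,0,0.4],
    [0,0,0,0,0,0,0.4],
  ],
  newtons=30,
)

```text
t: 3.25
tcp_pos: [0.5609, 0.1335, 0.1064]
tool_rot: [0.707, 0.707, 0.001, 0.001]
force: [-0.8, 1.3, 0.1]
finger_gap: 0.702
gripper_force: 0.0
```

```bash
python3 shot.py y1
```

```text
3.25 [0.56093652 0.13354176 0.10640223] [0.70735986 0.7068528  0.00076007 0.00075585]
red [416.9  27.8] 1746.0 0.03 z62 [0.6171 0.2555] z14 [0.6326 0.2698]
yellow [315.6 226.3] 1879.0 0.08 z62 [0.5592 0.1371] z14 [0.5587 0.1185]
blue [168.1 247.4] 1164.0 0.53 z62 [0.4602 0.1204] z14 [0.4322 0.0972]
blue [259.   9.] 827.0 0.06 z62 [0.5277 0.265 ] z14 [0.5184 0.282 ]
```

View pics/y1.png

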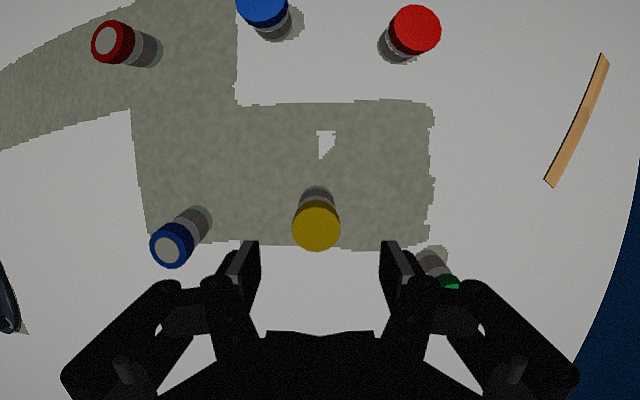

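The cap sits centred between the pads at (316,226), so I'm descending and closing.

drive_tool(
  plan=[
    [0.002,-0.001,0.01,0,0,0,0.4],
    [0,0,0.012,0,0,0,0.4],
    [0,0,0.012,0,0,0,0.4],
    [0,0,0.012,0,0,0,0.4],
    [0,0,0.01,0,0,0,0.4],
    [0,0,0.004,0,0,0,0.4],
    [0,0,0,0,0,0,-1],
    [0,0,0,0,0,0,-1],
    [0,0,0,0,0,0,-1],
    [0,0,0,0,0,0,-1],
  ],
)

```text
t: 4.3
tcp_pos: [0.5593, 0.1361, 0.0458]
tool_rot: [0.707, 0.707, 0.0, 0.0]
force: [-0.1, 0.7, 0.4]
finger_gap: 0.34
gripper_force: 29.6
```

drive_tool(
  plan=[
    [0,0,0,0,0,0,-1],
    [0,0,0,0,0,0,-1],
    [0,0,-0.01,0,0,0,-1],
    [0,0,-0.02,0,0,0,-1],
    [0,0,-0.02,0,0,0,-1],
    [0,0,-0.02,0,0,0,-1],
    [0,0,-0.02,0,0,0,-1],
    [0,0,-0.01,0,0,0,-1],
    [0,0,0,0,0,0,-1],
    [0,0,0,0,0,0,-1],
  ],
)

```text
t: 5.3
tcp_pos: [0.5586, 0.136, 0.1452]
tool_rot: [0.707, 0.707, -0.0, -0.0]
force: [0.4, 0.2, -0.7]
finger_gap: 0.339
gripper_force: 29.6
```

Yellow is gripped and lifted. Next I'll carry it to the yellow pocket at (.581, -.226).

drive_tool(
  plan=[
    [-0.02,0.002,0,0,0,0,-1],
    [-0.035,0.002,0,0,0,0,-1],
    [-0.045,0.002,0,0,0,0,-1],
    [-0.045,0.003,0,0,0,0,-1],
    [-0.045,0.003,0,0,0,0,-1],
    [-0.045,0.002,0,0,0,0,-1],
    [-0.045,0.002,0,0,0,0,-1],
    [-0.04,0.002,0,0,0,0,-1],
    [-0.025,0.002,0,0,0,0,-1],
    [-0.015,0.002,0,0,0,0,-1],
  ],
)

```text
t: 6.3
tcp_pos: [0.5802, -0.2262, 0.1438]
tool_rot: [0.708, 0.706, -0.0, -0.001]
force: [0.1, 0.8, 0.2]
finger_gap: 0.335
gripper_force: 29.6
```

drive_tool(
  plan=[
    [0,0,0,0,0,0,-1],
    [0,0,0.01,0,0,0,-1],
    [0,0,0.015,0,0,0,-1],
    [0,0,0.015,0,0,0,-1],
    [0,0,0.01,0,0,0,-1],
    [0,0,0,0,0,0,-1],
    [0,0,0,0,0,0,-1],
  ],
)

```text
t: 7.0
tcp_pos: [0.5809, -0.2235, 0.0947]
tool_rot: [0.707, 0.707, -0.0, -0.0]
force: [-0.7, 0.7, -0.3]
finger_gap: 0.338
gripper_force: 29.6
```

```bash
python3 shot.py y2
```

```text
7.0 [ 0.58092044 -0.22350361  0.09474709] [ 7.06907655e-01  7.07305703e-01 -1.16848942e-04 -4.42203564e-04]
red [348.7 117.5] 4127.5 0.03 z62 [ 0.5965 -0.1558] z14 [ 0.601  -0.1566]
yellow [319.5 279.3] 3919.0 0.02 z62 [ 0.5815 -0.2497] z14 [ 0.5816 -0.2784]
yellow [319.4 213.4] 3178.5 0.28 z62 [ 0.5814 -0.2078] z14 [ 0.5814 -0.2241]
green [247.8  90.8] 3873.0 0.03 z62 [ 0.544  -0.1411] z14 [ 0.5329 -0.1375]
blue [225.  189.5] 3210.5 0.06 z62 [ 0.529  -0.1942] z14 [ 0.5135 -0.2064]
```

View pics/y2.png

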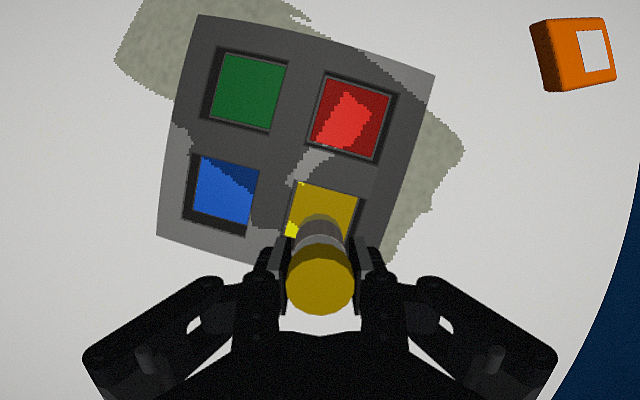

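Yellow hangs upright over its pocket: the pad is visible at (322,210) and the cap at (319,279). I'll lower it slowly.

drive_tool(
  plan=[
    [-0.002,0,0.01,0,0,0,-1],
    [0,0,0.01,0,0,0,-1],
    [0,0,0.007,0,0,0,-1],
    [0,0,0.003,0,0,0,-1],
    [0,0,0.002,0,0,0,-1],
    [0,0,0.001,0,0,0,-1],
    [0,0,0,0,0,0,-1],
    [0,0,0,0,0,0,-1],
  ],
)

```text
t: 7.85
tcp_pos: [0.5812, -0.226, 0.0626]
tool_rot: [0.707, 0.707, 0.0, 0.0]
force: [0.4, 0.2, -0.6]
finger_gap: 0.34
gripper_force: 29.6
```

drive_tool(
  plan=[
    [0,0,0.001,0,0,0,-1],
    [0,0,0.001,0,0,0,-1],
    [0,0,0.0005,0,0,0,-1],
    [0,0,0,0,0,0,-1],
    [0,0,0,0,0,0,-1],
  ],
)

```text
t: 8.35
tcp_pos: [0.581, -0.226, 0.0598]
tool_rot: [0.707, 0.707, -0.0, -0.0]
force: [0.5, -0.4, -0.0]
finger_gap: 0.336
gripper_force: 29.6
```

drive_tool(
  plan=[
    [0,0,0.0005,0,0,0,-1],
    [0,0,0.0005,0,0,0,-1],
    [0,0,0,0,0,0,-1],
    [0,0,0,0,0,0,-1],
  ],
)

```text
t: 8.75
tcp_pos: [0.5811, -0.2261, 0.0594]
tool_rot: [0.707, 0.707, 0.0, 0.0]
force: [-0.5, -0.5, 5.2]
finger_gap: 0.336
gripper_force: 30.0
```

Contact at 5 N, so I'm releasing.

drive_tool(
  plan=[
    [0,0,0,0,0,0,-0.2],
    [0,0,0,0,0,0,-0.1],
    [0,0,0,0,0,0,0.05],
    [0,0,0,0,0,0,0.05],
    [0,0,0,0,0,0,0.05],
    [0,0,-0.01,0,0,0,0.05],
    [0,0,-0.02,0,0,0,0.05],
    [0,0,-0.02,0,0,0,0.05],
    [0,0,-0.02,0,0,0,0.05],
    [0,0,-0.017,0,0,0,0.05],
  ],
)

```text
t: 9.75
tcp_pos: [0.5813, -0.2261, 0.1477]
tool_rot: [0.707, 0.707, 0.0, 0.001]
force: [-0.2, -0.3, 0.1]
finger_gap: 0.526
gripper_force: 0.0
```

```bash
python3 shot.py y3
```

```text
9.75 [ 0.58131006 -0.226132    0.14772862] [7.07074901e-01 7.07138207e-01 1.88792898e-04 7.77625175e-04]
red [342.1 113.2] 2654.0 0.03 z62 [ 0.5975 -0.1565] z14 [ 0.601  -0.1567]
yellow [318.6 200.1] 3158.5 0.16 z62 [ 0.5814 -0.2184] z14 [ 0.5814 -0.2324]
green [260.9  91.4] 2553.0 0.03 z62 [ 0.5417 -0.1407] z14 [ 0.5328 -0.1374]
blue [241.3 171.6] 2293.5 0.07 z62 [ 0.5259 -0.1971] z14 [ 0.5134 -0.2064]
```

View pics/y3.png

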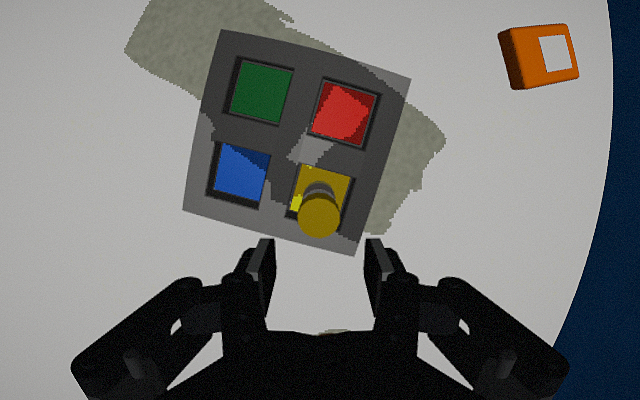

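Yellow stands upright, centred in its pocket (cap at 319,217). Next is blue at (.5284, .272).

drive_tool(
  plan=[
    [0.03,-0.005,0,0,0,0,0.4],
    [0.045,-0.005,0,0,0,0,0.4],
    [0.05,-0.005,0,0,0,0,0.4],
    [0.05,-0.006,0,0,0,0,0.4],
    [0.05,-0.006,0,0,0,0,0.4],
    [0.05,-0.006,0,0,0,0,0.4],
    [0.05,-0.005,0,0,0,0,0.4],
    [0.05,-0.005,0,0,0,0,0.4],
    [0.05,-0.005,0,0,0,0,0.4],
    [0.045,-0.005,0,0,0,0,0.4],
  ],
)

```text
t: 10.8
tcp_pos: [0.5277, 0.2443, 0.1461]
tool_rot: [0.707, 0.707, 0.0, 0.0]
force: [0.3, 0.5, -0.6]
finger_gap: 0.705
gripper_force: 0.0
```

drive_tool(
  plan=[
    [0.02,0,0,0,0,0,0.4],
    [0.008,0,0.01,0,0,0,0.4],
    [0,0,0.02,0,0,0,0.4],
    [0,0,0.01,0,0,0,0.4],
    [0,0,0,0,0,0,0.4],
    [0,0,0,0,0,0,0.4],
    [0,0,0,0,0,0,0.4],
  ],
)

```text
t: 11.5
tcp_pos: [0.5289, 0.2694, 0.1063]
tool_rot: [0.708, 0.707, 0.0, 0.0]
force: [-0.6, -0.4, 0.8]
finger_gap: 0.704
gripper_force: 0.0
```

```bash
python3 shot.py b1
```

```text
11.5 [0.52891008 0.26939044 0.10633671] [7.07505691e-01 7.06707450e-01 4.47810465e-04 2.75980204e-04]
red [452.9 246.7] 1190.0 0.02 z62 [0.6171 0.2573] z14 [0.6415 0.2343]
red [159.8 237.8] 1108.0 0.46 z62 [0.4229 0.2631] z14 [0.3934 0.2418]
blue [316.8 223.6] 1877.5 0.19 z62 [0.5279 0.2747] z14 [0.5275 0.2566]
```

drive_tool(
  plan=[
    [0.003,-0.001,0.01,0,0,0,0.4],
    [0,0,0.012,0,0,0,0.4],
    [0,0,0.012,0,0,0,0.4],
    [0,0,0.012,0,0,0,0.4],
    [0,0,0.01,0,0,0,0.4],
    [0,0,0.004,0,0,0,0.4],
    [0,0,0,0,0,0,-1],
    [0,0,0,0,0,0,-1],
    [0,0,0,0,0,0,-1],
    [0,0,0,0,0,0,-1],
  ],
)

```text
t: 12.55
tcp_pos: [0.5275, 0.2731, 0.0463]
tool_rot: [0.707, 0.707, 0.0, 0.0]
force: [0.2, -0.5, 0.2]
finger_gap: 0.337
gripper_force: 29.6
```

drive_tool(
  plan=[
    [0,0,0,0,0,0,-1],
    [0,0,0,0,0,0,-1],
    [0,0,-0.01,0,0,0,-1],
    [0,0,-0.02,0,0,0,-1],
    [0,0,-0.02,0,0,0,-1],
    [0,0,-0.02,0,0,0,-1],
    [0,0,-0.02,0,0,0,-1],
    [0,0,-0.01,0,0,0,-1],
    [0,0,0,0,0,0,-1],
    [0,0,0,0,0,0,-1],
  ],
)

```text
t: 13.55
tcp_pos: [0.5269, 0.2728, 0.1457]
tool_rot: [0.707, 0.707, -0.0, -0.0]
force: [0.5, -0.2, -0.6]
finger_gap: 0.335
gripper_force: 29.7
```

drive_tool(
  plan=[
    [-0.02,-0.001,0,0,0,0,-1],
    [-0.035,-0.001,0,0,0,0,-1],
    [-0.045,-0.001,0,0,0,0,-1],
    [-0.045,-0.002,0,0,0,0,-1],
    [-0.045,-0.002,0,0,0,0,-1],
    [-0.045,-0.002,0,0,0,0,-1],
    [-0.045,-0.002,0,0,0,0,-1],
    [-0.045,-0.001,0,0,0,0,-1],
    [-0.045,-0.001,0,0,0,0,-1],
    [-0.045,-0.001,0,0,0,0,-1],
  ],
)

```text
t: 14.55
tcp_pos: [0.5121, -0.1435, 0.1446]
tool_rot: [0.707, 0.707, -0.0, -0.001]
force: [1.8, -0.3, -0.2]
finger_gap: 0.335
gripper_force: 29.7
```

drive_tool(
  plan=[
    [-0.035,0,0,0,0,0,-1],
    [-0.02,0,0,0,0,0,-1],
    [-0.009,0,0.01,0,0,0,-1],
    [0,0,0.015,0,0,0,-1],
    [0,0,0.015,0,0,0,-1],
    [0,0,0.01,0,0,0,-1],
    [0,0,0,0,0,0,-1],
    [0,0,0,0,0,0,-1],
  ],
)

```text
t: 15.35
tcp_pos: [0.513, -0.2053, 0.0953]
tool_rot: [0.707, 0.707, -0.0, -0.001]
force: [-0.1, -0.4, 0.2]
finger_gap: 0.337
gripper_force: 29.7
```

```bash
python3 shot.py b2
```

```text
15.35 [ 0.51303065 -0.20530642  0.09527623] [ 7.06836576e-01  7.07376570e-01 -9.98834166e-05 -6.58430992e-04]
red [442.7 147.2] 3046.5 0.03 z62 [ 0.5814 -0.1517] z14 [ 0.6016 -0.1567]
yellow [431.5 269. ] 1531.5 0.19 z62 [ 0.5832 -0.2267] z14 [ 0.6039 -0.2539]
yellow [409.  234.2] 2204.0 0.39 z62 [ 0.5656 -0.2027] z14 [ 0.581  -0.2228]
green [346.7 115.7] 4087.0 0.03 z62 [ 0.5275 -0.1366] z14 [ 0.5317 -0.1371]
blue [319.4 277.5] 3856.5 0.13 z62 [ 0.5135 -0.2305] z14 [ 0.5136 -0.2588]
blue [317.3 210.6] 3018.5 0.33 z62 [ 0.5123 -0.1881] z14 [ 0.5119 -0.2039]
```

drive_tool(
  plan=[
    [0,0,0.01,0,0,0,-1],
    [0,0,0.01,0,0,0,-1],
    [0,0,0.007,0,0,0,-1],
    [0,0,0.004,0,0,0,-1],
    [0,0,0.002,0,0,0,-1],
    [0,0,0.001,0,0,0,-1],
    [0,0,0.001,0,0,0,-1],
    [0,0,0.0005,0,0,0,-1],
    [0,0,0,0,0,0,-1],
    [0,0,0,0,0,0,-1],
  ],
)

```text
t: 16.4
tcp_pos: [0.5133, -0.2061, 0.0605]
tool_rot: [0.707, 0.707, 0.0, 0.0]
force: [1.0, 0.4, -1.2]
finger_gap: 0.335
gripper_force: 29.7
```

drive_tool(
  plan=[
    [0,0,0.0005,0,0,0,-1],
    [0,0,0.0005,0,0,0,-1],
    [0,0,0.0005,0,0,0,-1],
    [0,0,0,0,0,0,-1],
    [0,0,0,0,0,0,-1],
  ],
)

```text
t: 16.9
tcp_pos: [0.5134, -0.2062, 0.06]
tool_rot: [0.707, 0.707, 0.0, 0.0]
force: [-1.1, 0.7, 7.1]
finger_gap: 0.338
gripper_force: 30.3
```

Contact at 7 N. I'll release, rise and go to red at (.6173, .2565).

drive_tool(
  plan=[
    [0,0,0,0,0,0,-0.2],
    [0,0,0,0,0,0,-0.1],
    [0,0,0,0,0,0,0.05],
    [0,0,0,0,0,0,0.05],
    [0,0,0,0,0,0,0.05],
    [0,0,-0.01,0,0,0,0.05],
    [0,0,-0.02,0,0,0,0.05],
    [0,0,-0.02,0,0,0,0.05],
    [0,0,-0.02,0,0,0,0.05],
    [0,0,-0.016,0,0,0,0.05],
  ],
)

```text
t: 17.9
tcp_pos: [0.5135, -0.2062, 0.1466]
tool_rot: [0.707, 0.707, 0.0, 0.001]
force: [-0.1, 0.3, -0.4]
finger_gap: 0.524
gripper_force: 0.0
```

```bash
python3 shot.py b3
```

```text
17.9 [ 0.51350956 -0.20617688  0.14664925] [7.07087303e-01 7.07125807e-01 1.59517454e-04 7.82893000e-04]
red [419.6 138.7] 2209.5 0.04 z62 [ 0.5853 -0.1527] z14 [ 0.6014 -0.1566]
yellow [400.3 224.5] 3292.5 0.3 z62 [ 0.5751 -0.2173] z14 [ 0.5889 -0.2357]
green [340.6 113.7] 2674.0 0.03 z62 [ 0.5285 -0.1369] z14 [ 0.5318 -0.1372]
blue [317.8 200.6] 3117.5 0.27 z62 [ 0.513  -0.1985] z14 [ 0.5128 -0.2126]
```

View pics/b3.png

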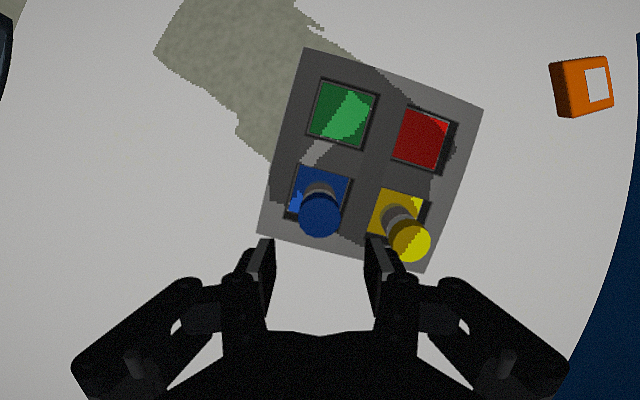

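Blue and yellow both stand upright (caps at 320,215 and 411,242). Next is red.

drive_tool(
  plan=[
    [0.03,0.01,0,0,0,0,0.4],
    [0.04,0.01,0,0,0,0,0.4],
    [0.045,0.01,0,0,0,0,0.4],
    [0.045,0.01,0,0,0,0,0.4],
    [0.045,0.011,0,0,0,0,0.4],
    [0.045,0.011,0,0,0,0,0.4],
    [0.045,0.011,0,0,0,0,0.4],
    [0.045,0.011,0,0,0,0,0.4],
    [0.045,0.01,0,0,0,0,0.4],
    [0.04,0.01,0,0,0,0,0.4],
  ],
)

```text
t: 18.95
tcp_pos: [0.617, 0.2214, 0.1448]
tool_rot: [0.707, 0.707, -0.0, -0.0]
force: [-0.1, 0.1, -0.3]
finger_gap: 0.699
gripper_force: 0.0
```

drive_tool(
  plan=[
    [0.025,0,0,0,0,0,0.4],
    [0.011,0,0.01,0,0,0,0.4],
    [0,0,0.02,0,0,0,0.4],
    [0,0,0.01,0,0,0,0.4],
    [0,0,0,0,0,0,0.4],
    [0,0,0,0,0,0,0.4],
    [0,0,0,0,0,0,0.4],
  ],
)

```text
t: 19.65
tcp_pos: [0.6179, 0.2543, 0.1055]
tool_rot: [0.707, 0.707, 0.001, 0.0]
force: [-0.1, 0.0, 0.3]
finger_gap: 0.7
gripper_force: 0.0
```

```bash
python3 shot.py r1
```

```text
19.65 [0.6179142  0.25430504 0.10552356] [7.07481654e-01 7.06731424e-01 5.15557573e-04 3.71198947e-04]
red [318.5 227.6] 1724.5 0.03 z62 [0.6179 0.2574] z14 [0.6179 0.2386]
```

drive_tool(
  plan=[
    [0.002,0,0.01,0,0,0,0.4],
    [0,0,0.012,0,0,0,0.4],
    [0,0,0.012,0,0,0,0.4],
    [0,0,0.012,0,0,0,0.4],
    [0,0,0.01,0,0,0,0.4],
    [0,0,0.004,0,0,0,0.4],
    [0,0,0,0,0,0,-1],
    [0,0,0,0,0,0,-1],
    [0,0,0,0,0,0,-1],
    [0,0,0,0,0,0,-1],
  ],
)

```text
t: 20.7
tcp_pos: [0.6176, 0.2571, 0.0454]
tool_rot: [0.707, 0.707, 0.0, 0.0]
force: [0.3, -1.1, -0.8]
finger_gap: 0.34
gripper_force: 29.6
```

drive_tool(
  plan=[
    [0,0,0,0,0,0,-1],
    [0,0,0,0,0,0,-1],
    [0,0,-0.01,0,0,0,-1],
    [0,0,-0.02,0,0,0,-1],
    [0,0,-0.02,0,0,0,-1],
    [0,0,-0.02,0,0,0,-1],
    [0,0,-0.02,0,0,0,-1],
    [0,0,-0.02,0,0,0,-1],
    [0,0,-0.01,0,0,0,-1],
    [0,0,0,0,0,0,-1],
  ],
)

```text
t: 21.7
tcp_pos: [0.6183, 0.2573, 0.1671]
tool_rot: [0.707, 0.707, 0.002, 0.001]
force: [0.4, -0.8, -0.6]
finger_gap: 0.338
gripper_force: 29.7
```

drive_tool(
  plan=[
    [-0.02,-0.001,0,0,0,0,-1],
    [-0.035,-0.002,0,0,0,0,-1],
    [-0.045,-0.002,0,0,0,0,-1],
    [-0.045,-0.002,0,0,0,0,-1],
    [-0.045,-0.002,0,0,0,0,-1],
    [-0.045,-0.002,0,0,0,0,-1],
    [-0.045,-0.002,0,0,0,0,-1],
    [-0.045,-0.002,0,0,0,0,-1],
    [-0.035,-0.001,0,0,0,0,-1],
    [-0.025,-0.001,0,0,0,0,-1],
  ],
)

```text
t: 22.7
tcp_pos: [0.5985, -0.1316, 0.1633]
tool_rot: [0.708, 0.706, -0.001, -0.001]
force: [1.0, -0.3, -0.1]
finger_gap: 0.343
gripper_force: 29.7
```

drive_tool(
  plan=[
    [-0.018,0,0,0,0,0,-1],
    [-0.01,0,0.01,0,0,0,-1],
    [0,0,0.02,0,0,0,-1],
    [0,0,0.02,0,0,0,-1],
    [0,0,0.015,0,0,0,-1],
    [0,0,0.005,0,0,0,-1],
    [0,0,0,0,0,0,-1],
    [0,0,0,0,0,0,-1],
  ],
)

```text
t: 23.5
tcp_pos: [0.6007, -0.1559, 0.0952]
tool_rot: [0.707, 0.707, 0.0, 0.0]
force: [-0.9, 0.2, 0.7]
finger_gap: 0.338
gripper_force: 29.7
```

```bash
python3 shot.py r2
```

```text
23.5 [ 0.60070604 -0.15586329  0.09518091] [7.06898704e-01 7.07314658e-01 1.65017442e-04 4.12675075e-04]
red [319.6 278.8] 3930.0 0.02 z62 [ 0.6014 -0.182 ] z14 [ 0.6015 -0.2107]
red [318.6 210.4] 3135.0 0.27 z62 [ 0.6008 -0.1386] z14 [ 0.6007 -0.1544]
yellow [293.4 325.3] 369.0 0.09 z62 [ 0.5842 -0.2188] z14 [ 0.5792 -0.2584]
green [224.5 187.2] 3229.5 0.04 z62 [ 0.5486 -0.1253] z14 [ 0.533  -0.1372]
blue [209.2 268. ] 1369.5 0.54 z62 [ 0.533  -0.1766] z14 [ 0.5129 -0.2037]
```

drive_tool(
  plan=[
    [0,0,0.01,0,0,0,-1],
    [0,0,0.01,0,0,0,-1],
    [0,0,0.007,0,0,0,-1],
    [0,0,0.004,0,0,0,-1],
    [0,0,0.002,0,0,0,-1],
    [0,0,0.001,0,0,0,-1],
    [0,0,0.001,0,0,0,-1],
    [0,0,0.0005,0,0,0,-1],
    [0,0,0,0,0,0,-1],
    [0,0,0,0,0,0,-1],
  ],
)

```text
t: 24.55
tcp_pos: [0.6003, -0.1561, 0.0595]
tool_rot: [0.707, 0.707, 0.0, 0.0]
force: [-0.4, -0.3, -0.1]
finger_gap: 0.341
gripper_force: 29.7
```

drive_tool(
  plan=[
    [0,0,0.0005,0,0,0,-1],
    [0,0,0.0005,0,0,0,-1],
    [0,0,0,0,0,0,-1],
    [0,0,0,0,0,0,-1],
  ],
)

```text
t: 24.95
tcp_pos: [0.6004, -0.1561, 0.059]
tool_rot: [0.707, 0.707, 0.0, 0.0]
force: [-0.8, 0.5, 6.1]
finger_gap: 0.34
gripper_force: 30.1
```

Contact at 6 N, so I'm releasing.

drive_tool(
  plan=[
    [0,0,0,0,0,0,-0.2],
    [0,0,0,0,0,0,-0.1],
    [0,0,0,0,0,0,0.05],
    [0,0,0,0,0,0,0.05],
    [0,0,0,0,0,0,0.05],
    [0,0,-0.01,0,0,0,0.05],
    [0,0,-0.02,0,0,0,0.05],
    [0,0,-0.02,0,0,0,0.05],
    [0,0,-0.02,0,0,0,0.05],
    [0,0,-0.017,0,0,0,0.05],
  ],
)

```text
t: 25.95
tcp_pos: [0.6006, -0.1562, 0.1472]
tool_rot: [0.707, 0.707, 0.0, 0.001]
force: [-0.2, -0.5, -0.1]
finger_gap: 0.525
gripper_force: 0.0
```

```bash
python3 shot.py r3
```

```text
25.95 [ 0.60055176 -0.15617426  0.14722467] [7.07089066e-01 7.07124038e-01 2.75892400e-04 7.55745431e-04]
red [318.9 200.4] 3101.5 0.19 z62 [ 0.6009 -0.1485] z14 [ 0.6009 -0.1626]
yellow [297.  279.2] 2781.5 0.28 z62 [ 0.5834 -0.214 ] z14 [ 0.5795 -0.2428]
green [241.5 172.4] 2299.0 0.04 z62 [ 0.5454 -0.1276] z14 [ 0.5329 -0.1371]
blue [209.8 269.8] 943.5 0.21 z62 [ 0.5113 -0.208 ] z14 [ 0.4913 -0.2355]
blue [226.6 243.7] 1323.5 0.56 z62 [ 0.529  -0.1837] z14 [ 0.5128 -0.2057]
```

View pics/r3.png

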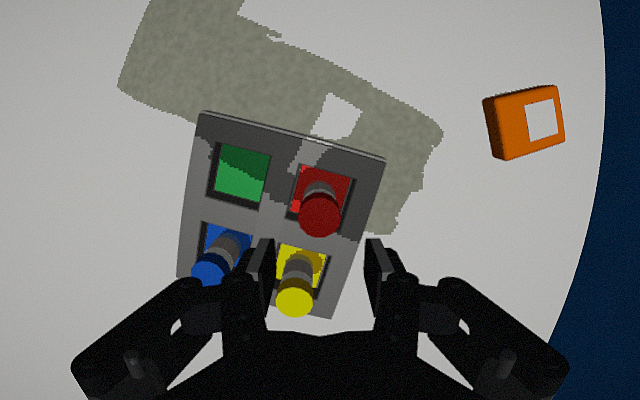

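Red stands upright in its pocket (cap at 319,215), and blue and yellow are undisturbed. Last is green at (.6546, .0785).

drive_tool(
  plan=[
    [0.02,0.006,0,0,0,0,0.4],
    [0.04,0.01,0,0,0,0,0.4],
    [0.045,0.01,0,0,0,0,0.4],
    [0.045,0.01,0,0,0,0,0.4],
    [0.04,0.01,0,0,0,0,0.4],
    [0.03,0.008,0,0,0,0,0.4],
    [0.014,0,0.01,0,0,0,0.4],
    [0,0,0.02,0,0,0,0.4],
    [0,0,0.011,0,0,0,0.4],
    [0,0,0,0,0,0,0.4],
  ],
)

```text
t: 27.0
tcp_pos: [0.6521, 0.0771, 0.1017]
tool_rot: [0.707, 0.707, -0.002, -0.002]
force: [-0.7, -0.6, 0.0]
finger_gap: 0.701
gripper_force: 0.0
```

drive_tool(
  plan=[
    [0,0,0,0,0,0,0.4],
    [0,0,0,0,0,0,0.4],
  ],
)

```text
t: 27.2
tcp_pos: [0.6548, 0.077, 0.105]
tool_rot: [0.708, 0.707, 0.0, 0.0]
force: [0.2, -0.2, 0.2]
finger_gap: 0.701
gripper_force: 0.0
```

```bash
python3 shot.py g1
```

```text
27.2 [0.65476192 0.07699871 0.10495977] [7.07559556e-01 7.06653440e-01 3.92414060e-04 4.86033144e-04]
green [318.7 227.3] 1933.0 0.08 z62 [0.6549 0.0805] z14 [0.6549 0.0617]
```

drive_tool(
  plan=[
    [0.002,0,0.01,0,0,0,0.4],
    [0,0,0.012,0,0,0,0.4],
    [0,0,0.012,0,0,0,0.4],
    [0,0,0.012,0,0,0,0.4],
    [0,0,0.01,0,0,0,0.4],
    [0,0,0.003,0,0,0,0.4],
    [0,0,0,0,0,0,-1],
    [0,0,0,0,0,0,-1],
    [0,0,0,0,0,0,-1],
    [0,0,0,0,0,0,-1],
  ],
)

```text
t: 28.25
tcp_pos: [0.6546, 0.08, 0.0459]
tool_rot: [0.707, 0.707, 0.0, 0.0]
force: [-0.6, -0.3, -1.4]
finger_gap: 0.342
gripper_force: 29.6
```

drive_tool(
  plan=[
    [0,0,0,0,0,0,-1],
    [0,0,0,0,0,0,-1],
    [0,0,-0.01,0,0,0,-1],
    [0,0,-0.02,0,0,0,-1],
    [0,0,-0.02,0,0,0,-1],
    [0,0,-0.02,0,0,0,-1],
    [0,0,-0.02,0,0,0,-1],
    [0,0,-0.02,0,0,0,-1],
    [0,0,-0.01,0,0,0,-1],
    [0,0,0,0,0,0,-1],
  ],
)

```text
t: 29.25
tcp_pos: [0.6553, 0.08, 0.1675]
tool_rot: [0.707, 0.707, 0.001, 0.002]
force: [0.8, 0.1, -0.4]
finger_gap: 0.341
gripper_force: 29.6
```

drive_tool(
  plan=[
    [-0.02,-0.011,0,0,0,0,-1],
    [-0.03,-0.017,0,0,0,0,-1],
    [-0.035,-0.02,0,0,0,0,-1],
    [-0.035,-0.02,0,0,0,0,-1],
    [-0.035,-0.02,0,0,0,0,-1],
    [-0.03,-0.017,0,0,0,0,-1],
    [-0.02,-0.011,0,0,0,0,-1],
    [-0.012,-0.006,0,0,0,0,-1],
    [0,0,0.01,0,0,0,-1],
    [0,0,0.02,0,0,0,-1],
  ],
)

```text
t: 30.25
tcp_pos: [0.5335, -0.1371, 0.1354]
tool_rot: [0.707, 0.707, 0.001, 0.001]
force: [0.4, -0.4, -0.4]
finger_gap: 0.338
gripper_force: 29.7
```

drive_tool(
  plan=[
    [0,0,0.02,0,0,0,-1],
    [0,0,0.015,0,0,0,-1],
    [0,0,0.005,0,0,0,-1],
    [0,0,0,0,0,0,-1],
    [0,0,0,0,0,0,-1],
  ],
)

```text
t: 30.75
tcp_pos: [0.5327, -0.1365, 0.0954]
tool_rot: [0.707, 0.707, 0.0, 0.0]
force: [0.5, -0.5, -0.8]
finger_gap: 0.34
gripper_force: 29.7
```

```bash
python3 shot.py g2
```

```text
30.75 [ 0.53273539 -0.13652716  0.09537716] [7.06808520e-01 7.07404879e-01 1.34840431e-04 1.85181860e-04]
red [432.4 267.1] 1587.5 0.28 z62 [ 0.6035 -0.1568] z14 [ 0.6244 -0.1837]
red [408.5 233.3] 2182.5 0.43 z62 [ 0.585  -0.1335] z14 [ 0.6004 -0.1535]
green [319.5 281. ] 3882.5 0.03 z62 [ 0.5334 -0.1643] z14 [ 0.5335 -0.1935]
green [316.6 209.9] 3094.0 0.2 z62 [ 0.5317 -0.119 ] z14 [ 0.5313 -0.1347]
blue [294.3 324.9] 438.0 0.3 z62 [ 0.5168 -0.1992] z14 [ 0.512  -0.2387]
```

drive_tool(
  plan=[
    [0,0,0.01,0,0,0,-1],
    [0,0,0.01,0,0,0,-1],
    [0,0,0.007,0,0,0,-1],
    [0,0,0.004,0,0,0,-1],
    [0,0,0.002,0,0,0,-1],
    [0,0,0.001,0,0,0,-1],
    [0,0,0.001,0,0,0,-1],
    [0,0,0.0005,0,0,0,-1],
    [0,0,0,0,0,0,-1],
    [0,0,0,0,0,0,-1],
  ],
)

```text
t: 31.8
tcp_pos: [0.5323, -0.1371, 0.06]
tool_rot: [0.707, 0.707, 0.0, 0.0]
force: [-0.3, -0.6, -0.7]
finger_gap: 0.338
gripper_force: 29.7
```

drive_tool(
  plan=[
    [0,0,0.0005,0,0,0,-1],
    [0,0,0.0005,0,0,0,-1],
    [0,0,0,0,0,0,-1],
    [0,0,0,0,0,0,-1],
  ],
)

```text
t: 32.2
tcp_pos: [0.5323, -0.1371, 0.0596]
tool_rot: [0.707, 0.707, 0.0, 0.0]
force: [-1.1, 1.2, 5.4]
finger_gap: 0.344
gripper_force: 30.1
```

drive_tool(
  plan=[
    [0,0,0,0,0,0,-0.2],
    [0,0,0,0,0,0,-0.1],
    [0,0,0,0,0,0,0.05],
    [0,0,0,0,0,0,0.05],
    [0,0,0,0,0,0,0.05],
    [0,0,-0.01,0,0,0,0.05],
    [0,0,-0.02,0,0,0,0.05],
    [0,0,-0.02,0,0,0,0.05],
    [0,0,-0.02,0,0,0,0.05],
    [0,0,-0.02,0,0,0,0.05],
  ],
)

```text
t: 33.2
tcp_pos: [0.5321, -0.137, 0.1503]
tool_rot: [0.707, 0.707, 0.0, 0.0]
force: [0.1, -0.7, -0.5]
finger_gap: 0.523
gripper_force: 0.0
```

drive_tool(
  plan=[
    [0,0,-0.03,0,0,0,0.05],
    [0.02,0,-0.03,0,0,0,0.05],
    [0.03,0,-0.02,0,0,0,0.05],
    [0.03,0,-0.01,0,0,0,0.05],
    [0.03,0,0,0,0,0,0.05],
    [0.02,0,0,0,0,0,0.05],
    [0,0,0,0,0,0,0.05],
    [0,0,0,0,0,0,0.05],
    [0,0,0,0,0,0,0.05],
  ],
)

```text
t: 34.1
tcp_pos: [0.5323, -0.0079, 0.2391]
tool_rot: [0.707, 0.707, -0.0, 0.0]
force: [-0.4, -0.5, 1.6]
finger_gap: 0.524
gripper_force: 0.0
```

```bash
python3 shot.py fin; python3 - <<'E'
from zt import *
from station import manip
a=manip.snapshot('scene')['image']; b=manip.snapshot('side')['image']
cv2.imwrite('pics/fin2.png',np.hstack([a[80:360,150:550],b[130:410,180:580]])[:,:,::-1])
d,s=np.load('pics/fin.npy',allow_pickle=True); E=ext(d,s)
for c in HSV:
    for uv,ar,w,k in blobs(d['image'],c,100):
        if np.hypot(uv[0]-320,uv[1]-200)<230:
            P=zof(d,E,cv2.drawContours(np.zeros((400,640),np.uint8),[k],-1,255,-1)>0)
            t=np.percentile(P[:,2],95); Q=P[abs(P[:,2]-t)<.004]; print(c,round(t,4),np.round((Q.max(0)+Q.min(0))[:2]/2,4))
E
```

```text
34.1 [ 0.53233847 -0.00787243  0.23905788] [ 7.07316488e-01  7.06896936e-01 -4.09092009e-05  3.25593933e-04]
yellow [353.  323.8] 425.5 0.4 z62 [ 0.5748 -0.1875] z14 [ 0.5815 -0.2268]
green [319.4 296.3] 552.0 0.14 z62 [ 0.533  -0.1443] z14 [ 0.533  -0.1769]
green [317.8 271.6] 796.0 0.41 z62 [ 0.5312 -0.1106] z14 [ 0.5309 -0.1378]
blue [244.4  59.1] 603.5 0.5 z62 [0.4591 0.1178] z14 [0.4475 0.1265]Traceback (most recent call last):
  File "<stdin>", line 4, in <module>
    return _nx.concatenate(arrs, 1, dtype=dtype, casting=casting)
           ~~~~~~~~~~~~~~~^^^^^^^^^^^^^^^^^^^^^^^^^^^^^^^^^^^^^^^
ValueError: all the input array dimensions except for the concatenation axis must match exactly, but along dimension 0, the array at index 0 has size 280 and the array at index 1 has size 270
```

```bash
python3 - <<'E'
from h import *
from station import manip
a=manip.snapshot('scene')['image']; b=manip.snapshot('side')['image']
cv2.imwrite('pics/fin2.png',np.hstack([a[80:360,150:550],b[120:400,180:580]])[:,:,::-1])
E
```

```text
(no output)
```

View pics/fin2.png

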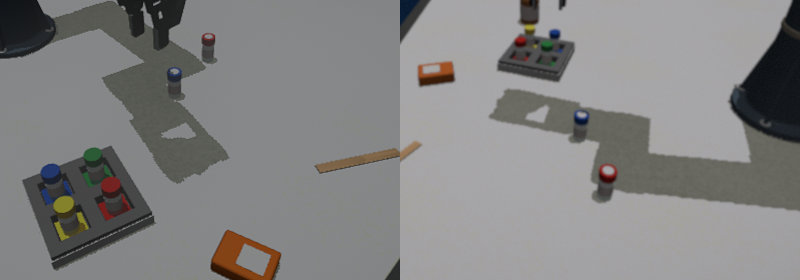

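Both views show the four fresh vials upright in their matching pockets: in the left crop, blue (52,180), green (94,165), red (111,195) and yellow (65,215). The two spent vials stand untouched at (208,45) and (174,80), and the arm is clear.

```bash
python3 -c "
from station import manip
print(manip.sign_off())"
```

```text
the job is handed in; nothing more can be done
None
```

The red, yellow, green and blue vials stand upright in their matching tray pockets, the two spent vials are untouched, and I handed the job in after about 34 s of robot time; no verdict came back.

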